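# Pin the label printer into its counter lock

### The arm

A 6-joint arm with a two-finger parallel gripper is mounted at the origin on the work surface. World frame = base frame: x ahead of the robot, y to its left, z up, the work surface at z = 0. Lengths are in m, angles in rad, forces in N, time in s.
With the tool pointing down it reaches from about 0.25 to 0.725 m from the base axis. Payload 9.7 kg.
Tool frame: the origin (TCP) lies at the very end of the fingers, on their centre line; the grasp point (between the pads) lies 19 mm behind it (ctrl.tcp_to_grasp is the x of the grasp point in the tool frame, in m); x points along the fingers, y is the direction in which the jaws open and shut, and the axes are right-handed (so a half turn about x gives the same grasp; the last joint's range is limited). The gripper opens to 85 mm and grips with 20 to 120 N. Pads are 22 mm wide; open, the fingers measure 114 mm over their backs; the gripper's body (76 mm by 85 mm) begins 54 mm behind the grasp point. The pads swing forward as they close: fully open they stand 13 mm farther back than shut.
Start: joints at [0, 0.087, 0.176, 1.66, 0, 1.571], TCP at [0.55, -0, 0.231] pointing down, gripper open.
Joint ranges: [-3.13, 3.13], [-0.85, 1.81], [-1.15, 1.24], [-2.2, 2.28], [-1.44, 1.52], [-3.14, 3.14]. Speed limits (rad/s): [2.22, 2.22, 2.57, 3.14, 3.14, 3.14].

### API

Orientations are given as a unit quaternion [w, x, y, z].
In Python, from bench import ctrl gives the robot as it stands. Calls block until the motion is done:
- ctrl.move_ptp(position, orientation): joint-space move of the TCP to a pose.
- ctrl.move_linear(position, frame=None, feed=0.15, f_stop=None): straight line of the TCP; frame=None keeps the orientation; feed is the mean speed in m/s. With f_stop (N) it stops when the force on the tool has changed by that much, and returns True; else False.
- ctrl.set_joints(angles): joint-space move.
- ctrl.grip(opening): finger opening in m; the grip force is fixed at half the most; returns when the fingers have stopped.
- ctrl.sleep(seconds).
- ctrl.solve_ik(position, orientation): joint angles nearest the present ones, or None.
- ctrl.get_state(): the state.
- ctrl.read_camera(name): name is "scene" or "side" or "wrist"; returns a dict with "image" (400x640x3 uint8, blue, green, red), "fov_y" (degrees; the focal length in pixels is half the picture's height over the tangent of half this angle, whatever the lens; pixels are square), "cx", "cy" (the principal point, pixels), "k1" (the pictures are not rectified: a ray, as slopes to the right and down, at radius r is drawn at 1 + k1 r^2 times it, then the intrinsics apply), "R" (3x3) and "t" (3): a world point X has camera coordinates R X + t; the wrist camera has in their place "T_tool_cam" (4x4, takes a point from camera to tool coordinates, whose origin is the TCP and whose axes are the tool frame's). Camera axes: x right, y down, z forward; pixel columns grow to the right and rows downward; lengths in m; the calibration is good to about 2 mm. A picture is of the moment at which its call begins: read the wrist's pose just before it. There is no depth.
A pose or a line that the arm cannot do raises ctrl.PlanningError and nothing moves.
- ctrl.sign_off(): hands the job in, once; it reports no verdict.
The state is a dict: "clock": time; "joints": joint angles; "qvel": joint speeds; "joint_torque": joint torques, N m; "tcp_pos": TCP position; "orientation": TCP orientation; "wrist_force": force on the tool from outside, world axes, zero at the start; "moment": the same for the moment, N m; "opening": finger opening in m.
Only numpy, scipy, OpenCV 4.12 (cv2) and the standard library are available. Lean on these libraries where they do the work, as an engineer would, in place of code of your own. Each camera call takes 0.05 s, during which the arm holds its last target.

### The job

Secure the label printer to the counter: take the long locking pin out of the grey desk stand and drop it down through the holes of the steel bracket and the printer's lug, fully home so that its flange rests on the bracket, then let go. Leave the short pin in the stand.

Things in the scene. Friction and masses are not known exactly. Their poses are not given: they have to be found in the camera images.
- long_pin_mid (a point): Long pin standing in a stand's well: the centre of its 125 mm height, z up. From the foot: steel shank 14 mm wide, 75 long (nose tapers to 9 over the last 10); round flange 44 wide, 5 thick, underside 12.5 above this point; round black knob 26 wide, 45 tall, to grip from above, best 47.5 above this point (35 above the flange's underside). 110 to 220 g. Its top is the highest in the stand.
- short_pin_mid (a point): Short pin, a bystander in another well of the same stand: the centre of its 95 mm height, z up. Same knob, flange and shank width as the long pin, but the shank is only 45 mm long, so it stands 30 mm lower. The line from it to the long pin runs along the row of wells.
- stand: Grey block fixed on the counter, 60 x 220 x 36 mm tall; origin at the centre of its underside, y along its length. Three wells in a row along y (at -80, 0, 80 mm), 17 mm wide, 30 mm deep, hold the long pin, the short pin and a marker pen (15 mm wide, top 121 mm above the counter) in any order.
- lock_hole (a point): Mouth of the lock's upper hole, 90 mm above the counter; z up. Steel U bracket fixed to the counter: two level legs 64 x 64 x 8 mm (tops at 90 and 50), upright plate on its +y side. Between them the aluminium lug (top at 70) of a label printer 163 tall, whose flank is 131 mm off on the -y side. All three have a 28 mm round hole, in line below this point, open beneath. May be turned.
Mind the look-alikes: they are no part of the job. Leave any blue look-alike of the part that bears long_pin_mid alone.

How it is judged:
By the outcome, as a careful person would: the job done as asked, in the order asked, and still so for the second after the job is handed in, with the robot touching nothing.
It also fails if it takes over 35 s, if anything falls off the work surface, if the arm or the gripper's body presses on something with over 40 N, if the wrist force passes 120 N, or if a joint passes its speed limit or range.

## Working session

There is one attempt and no reset: what is moved stays moved. The work goes in short steps, each a Python script; the robot and the scene stay as the last script left them, time stands still between calls to the robot, and variables do not carry over. Pictures are saved under pics/ and viewed, and the job is handed in when it is done.

```bash
ls; mkdir -p pics; python3 - <<'E'
from bench import ctrl
import cv2
s=ctrl.get_state();print(s['clock'],s['tcp_pos'],s['orientation'],s['opening'],ctrl.tcp_to_grasp)
for n in ['scene','side','wrist']:
    c=ctrl.read_camera(n);cv2.imwrite(f'pics/{n}0.png',c['image'])
    print(n,{k:v for k,v in c.items() if k!='image'})
E
```

```text
pics
0.0 [ 5.49762472e-01 -2.90250645e-05  2.30584087e-01] [-0.49966777 -0.49966881 -0.50031822  0.50034476] 0.08553262213163985 -0.0187
scene {'fov_y': 57.055527397829344, 'cx': 318.7575230498616, 'cy': 196.89736975068843, 'k1': -0.03680579650862128, 'R': array([[ 0.59303965,  0.80503014,  0.01518047],
       [ 0.67263884, -0.48497225, -0.55889079],
       [-0.44256182,  0.34165537, -0.82910231]]), 't': array([-0.39862263, -0.29246608,  1.01638486])}
side {'fov_y': 56.254136860122784, 'cx': 322.28812073792625, 'cy': 203.54042642500224, 'k1': -0.06138386779782055, 'R': array([[-0.98154767, -0.19102442,  0.0085936 ],
       [-0.13322777,  0.65094857, -0.7473395 ],
       [ 0.1371661 , -0.73469425, -0.66438681]]), 't': array([0.54587952, 0.07563185, 0.74600142])}
wrist {'fov_y': 60.13978340695932, 'cx': 321.6439325469487, 'cy': 200.67441233005655, 'k1': 0.009818704226176762, 'T_tool_cam': array([[-4.32943428e-04, -3.14996301e-01,  9.49092800e-01,
        -1.43103548e-01],
       [ 9.99999905e-01, -1.88499256e-04,  3.93604101e-04,
         1.99316965e-04],
       [ 5.49194505e-05,  9.49092880e-01,  3.14996353e-01,
        -8.11253887e-02],
       [ 0.00000000e+00,  0.00000000e+00,  0.00000000e+00,
         1.00000000e+00]])}
```

View pics/scene0.png

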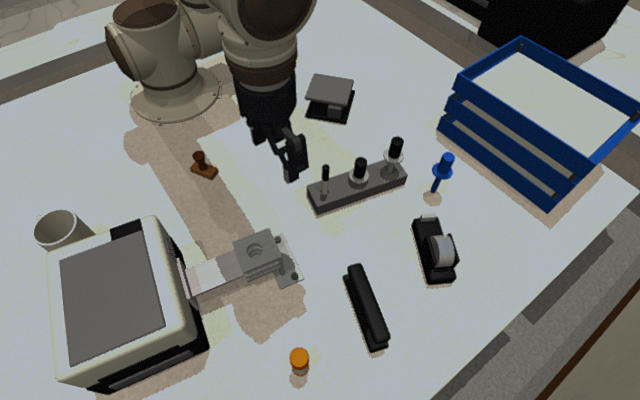

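View pics/side0.png

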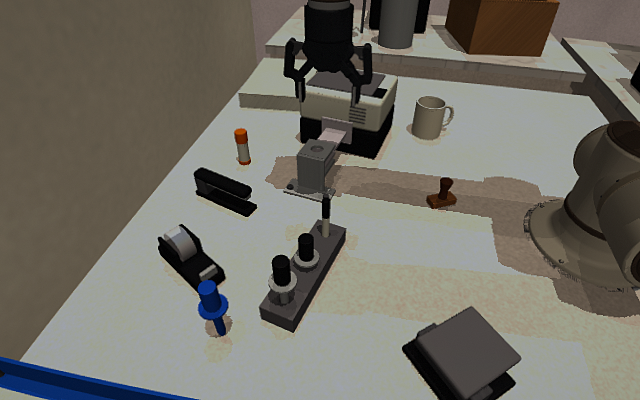

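View pics/wrist0.png

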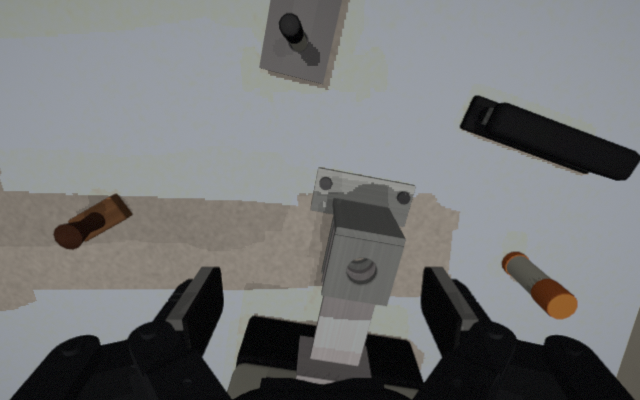

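The long pin is in the outer well: its knob is at scene (397,142) and side (281,265). The short pin is in the middle, at (360,163) and (306,243), and the marker is at the inner end. The lock hole is at scene (255,250), side (317,150) and wrist (362,270). The blue pin is a decoy. Next I'll zoom in.

```bash
python3 - <<'E'
import cv2,numpy as np
a=cv2.imread('pics/scene0.png');b=cv2.imread('pics/side0.png');w=cv2.imread('pics/wrist0.png')
def z(i,x,y,s=66,f=6): return cv2.resize(i[y:y+s,x:x+s],None,fx=f,fy=f,interpolation=cv2.INTER_NEAREST)
cv2.imwrite('pics/z1.png',np.hstack([z(a,350,125),z(b,250,225,80,5)[:396,:396]]))
cv2.imwrite('pics/z2.png',np.hstack([z(a,225,220),z(b,285,125)]))
E
```

```text
(no output)
```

View pics/z1.png

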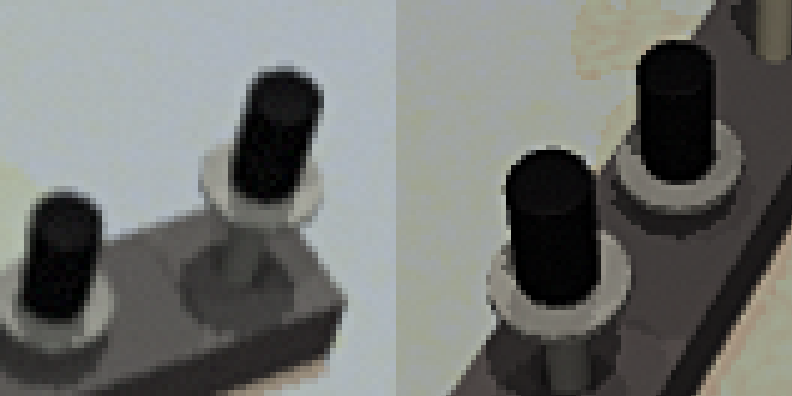

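View pics/z2.png

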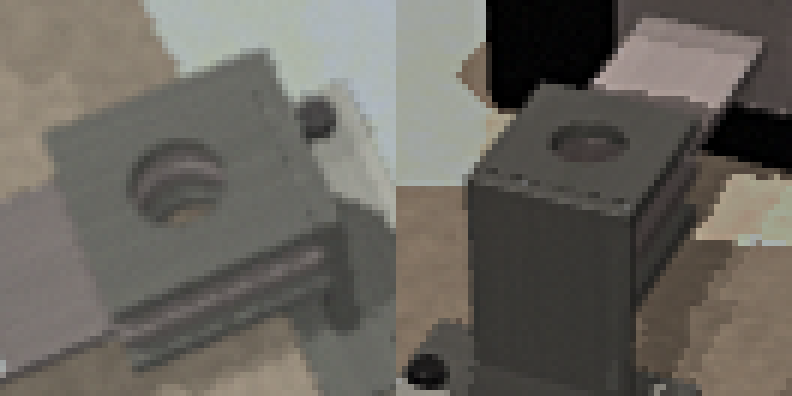

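```bash
cat > h.py <<'E'
import numpy as np,cv2
from scipy.spatial.transform import Rotation as Ro
def ray(c,uv,st=None):
    h=c['image'].shape[0];f=h/2/np.tan(np.radians(c['fov_y']/2))
    K=np.array([[f,0,c['cx']],[0,f,c['cy']],[0,0,1.]])
    p=cv2.undistortPoints(np.array([[uv]],float),K,np.array([c['k1'],0,0,0]))[0,0]
    d=np.array([p[0],p[1],1.])
    if 'R' in c: o=-c['R'].T@c['t'];d=c['R'].T@d
    else:
        T=np.eye(4);T[:3,:3]=Ro.from_quat(np.roll(st['orientation'],-1)).as_matrix();T[:3,3]=st['tcp_pos']
        T=T@c['T_tool_cam'];o=T[:3,3];d=T[:3,:3]@d
    return o,d/np.linalg.norm(d)
def plane(r,z): o,d=r;return o+d*(z-o[2])/d[2]
def tri(rs):
    A=sum(np.eye(3)-np.outer(d,d) for o,d in rs);b=sum((np.eye(3)-np.outer(d,d))@o for o,d in rs)
    X=np.linalg.solve(A,b);return X,[np.linalg.norm(np.cross(X-o,d)) for o,d in rs]
def blobs(img,box,lo,hi):
    x0,y0,x1,y1=box;g=cv2.cvtColor(img,cv2.COLOR_BGR2GRAY)[y0:y1,x0:x1]
    m=cv2.inRange(g,lo,hi);n,_,s,c=cv2.connectedComponentsWithStats(m)
    return [(tuple(c[i]+[x0,y0]),int(s[i,4]),tuple(int(v) for v in s[i,:4]+[x0,y0,0,0])) for i in range(1,n) if s[i,4]>20]
E
python3 - <<'E'
from h import *
from bench import ctrl
np.set_printoptions(precision=4,suppress=True)
C={}
st=ctrl.get_state()
for n in ['scene','side','wrist']: C[n]=ctrl.read_camera(n)
print(blobs(C['scene']['image'],(340,125,410,185),0,40))
print(blobs(C['side']['image'],(260,225,325,280),0,40))
K={'scene':(397.2,139.2),'side':(280,261)};S={'scene':(350+66/6-.3,125+212/6),'side':(250+(676-396)/5-.3,225+67/5)}
H={'scene':(254,249.7),'side':(316.8,148.4),'wrist':(362,268)}
for nm,P,z in [('long top',K,.131),('short top',S,.101),('hole',H,.09)]:
    rs={n:ray(C[n],P[n],st) for n in P}
    print(nm,tri([rs[n] for n in ('scene','side')]),{n:plane(r,z) for n,r in rs.items()})
w=C['wrist']['image'];cv2.imwrite('pics/z3.png',cv2.resize(w[190:310,300:420],None,fx=5,fy=5,interpolation=cv2.INTER_NEAREST))
E
```

```text
[((np.float64(395.46543778801845), np.float64(147.40552995391704)), 217, (389, 137, 14, 22)), ((np.float64(359.66990291262135), np.float64(167.81553398058253)), 206, (354, 158, 13, 21)), ((np.float64(397.89285714285717), np.float64(181.57142857142856)), 56, (387, 177, 19, 8))]
[((np.float64(319.55882352941177), np.float64(228.6764705882353)), 34, (317, 225, 5, 11)), ((np.float64(305.8379746835443), np.float64(246.68101265822784)), 395, (298, 233, 16, 29)), ((np.float64(280.9927360774818), np.float64(267.7312348668281)), 413, (272, 255, 19, 25)), ((np.float64(304.392523364486), np.float64(267.6355140186916)), 107, (293, 261, 25, 12)), ((np.float64(321.5344827586207), np.float64(274.3448275862069)), 58, (317, 266, 8, 14))]
long top (array([0.5656, 0.2755, 0.1301]), [np.float64(0.00023961856107804658), np.float64(0.00023961856107784858)]) {'scene': array([0.5663, 0.2749, 0.131 ]), 'side': array([0.5652, 0.2761, 0.131 ])}
short top (array([0.5468, 0.1974, 0.0992]), [np.float64(0.0006657704681792328), np.float64(0.0006657704681792733)]) {'scene': array([0.5485, 0.1965, 0.101 ]), 'side': array([0.5459, 0.1986, 0.101 ])}
hole (array([ 0.5865, -0.0834,  0.0873]), [np.float64(0.0010737565782559938), np.float64(0.0010737565782561523)]) {'scene': array([ 0.589 , -0.0834,  0.09  ]), 'side': array([ 0.5849, -0.0803,  0.09  ]), 'wrist': array([ 0.5873, -0.0787,  0.09  ])}
```

View pics/z3.png

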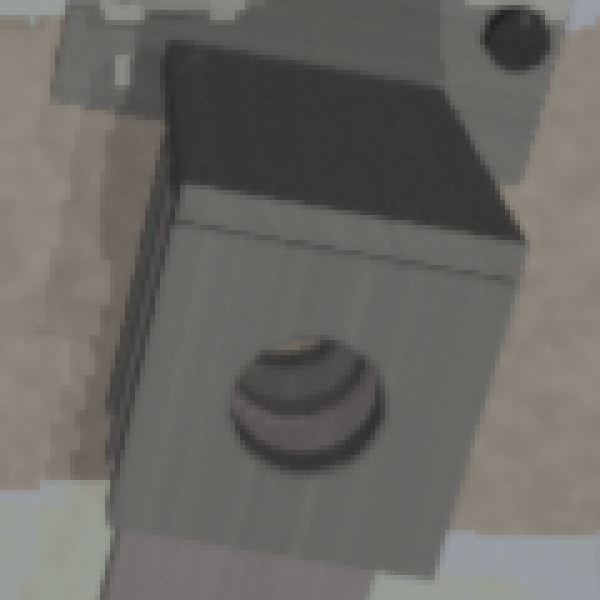

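```bash
cat >> h.py <<'E'
def quat(j):
    x=np.array([0,0,-1.]);y=np.array([j[0],j[1],0]);y/=np.linalg.norm(y)
    return np.roll(Ro.from_matrix(np.stack([x,y,np.cross(x,y)],1)).as_quat(),1)
E
python3 - <<'E'
from h import *
from bench import ctrl
st=ctrl.get_state()
c=ctrl.read_camera('wrist');print('hole wrist',plane(ray(c,(361.3,270.2),st),.09))
q=quat((.972,-.234))
ctrl.move_ptp([.5657,.2755,.22],q)
st=ctrl.get_state();c=ctrl.read_camera('wrist')
print(st['clock'],st['tcp_pos'],st['joints'])
cv2.imwrite('pics/w1.png',c['image']);
import pickle;pickle.dump((st,c),open('w1.pkl','wb'))
E
```

```text
hole wrist [ 0.58697925 -0.08116966  0.09      ]
1.4167 [0.56590212 0.27465636 0.22019376] [ 4.51999553e-01  2.79908047e-01  3.76067060e-01  1.66687412e+00
 -3.23426004e-04  2.25912867e+00]
```

View pics/w1.png

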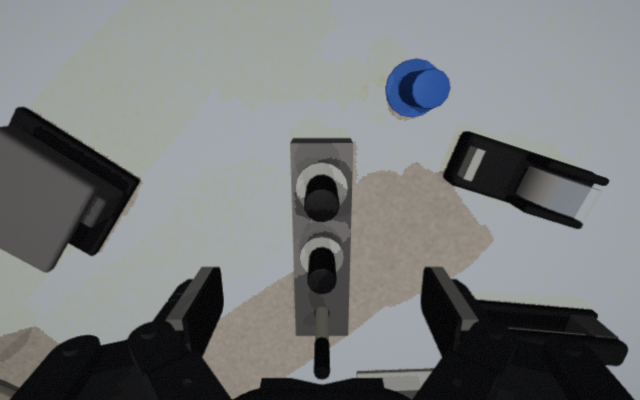

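The stand is upright in the wrist image. The long knob's top is at (321,203), on the jaw centre line, and the short knob is at (321,278). I'll check the position with a ray.

```bash
python3 - <<'E'
from h import *
import pickle
st,c=pickle.load(open('w1.pkl','rb'))
print(plane(ray(c,(321,203),st),.131),plane(ray(c,(321,278),st),.101))
w=c['image'];cv2.imwrite('pics/z4.png',cv2.resize(w[140:300,270:370],None,fx=4,fy=3.6,interpolation=cv2.INTER_NEAREST))
E
```

```text
[0.56626539 0.27697402 0.131     ] [0.54778438 0.2005801  0.101     ]
```

View pics/z4.png

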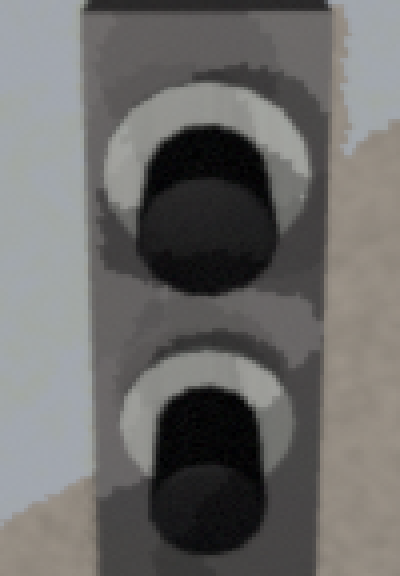

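```bash
python3 - <<'E'
from h import *
from bench import ctrl
p=np.array([.566,.2755])
print(ctrl.move_linear([*p,.098],feed=.1,f_stop=12))
s=ctrl.get_state();print(s['tcp_pos'],s['wrist_force'])
ctrl.grip(.015);s=ctrl.get_state();print(s['opening'],s['wrist_force'],s['tcp_pos'])
ctrl.move_linear([*s['tcp_pos'][:2],.25],feed=.12)
s=ctrl.get_state();print(s['clock'],s['opening'],s['wrist_force'],s['tcp_pos'])
for n in ['scene','side','wrist']:
    cv2.imwrite(f'pics/{n}2.png',ctrl.read_camera(n)['image'])
a=cv2.imread('pics/scene2.png');b=cv2.imread('pics/side2.png')
cv2.imwrite('pics/z5.png',np.hstack([cv2.resize(i,None,fx=3,fy=3) for i in (a[60:230,310:440],b[140:310,215:345])]))
E
```

```text
False
[0.56635487 0.27570624 0.09884613] [0.05340705 0.84661253 0.93661897]
0.02467310706043888 [-0.84719167  0.86041388  2.04543947] [0.56604672 0.27556906 0.09827541]
4.8333 0.02428821139479592 [-0.04613695 -0.37158541 -1.85840403] [0.565895   0.27547067 0.24919378]
```

View pics/z5.png

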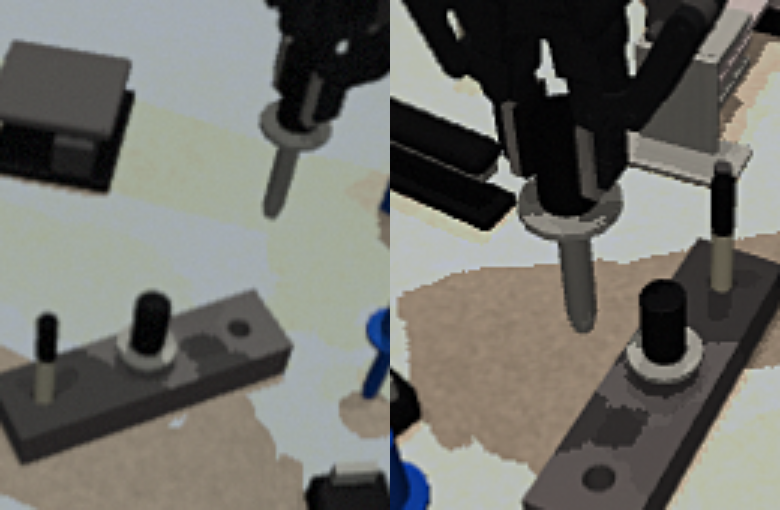

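View pics/wrist2.png

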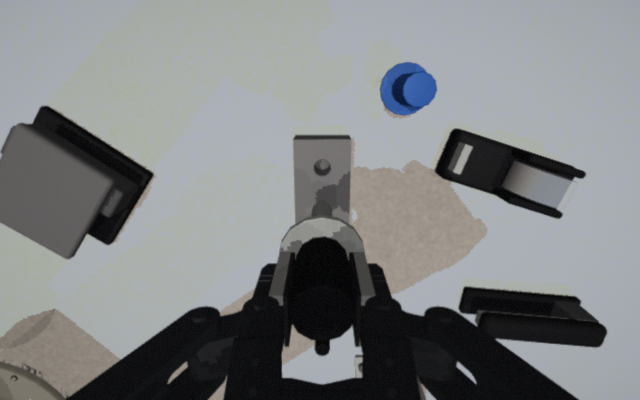

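The pin is held upright and its well is empty. The short pin and the marker haven't moved. Now I'll carry it over the lock.

```bash
python3 - <<'E'
from h import *
from bench import ctrl
import pickle
ctrl.move_linear([.587,-.0812,.25],feed=.2)
s=ctrl.get_state();print(s['clock'],s['opening'],s['wrist_force'],s['tcp_pos'])
C={n:ctrl.read_camera(n) for n in ['scene','side']}
C['st']=ctrl.get_state();C['wrist']=ctrl.read_camera('wrist');pickle.dump(C,open('l.pkl','wb'))
a=C['scene']['image'];b=C['side']['image']
cv2.imwrite('pics/z6.png',np.hstack([cv2.resize(i,None,fx=4,fy=4,interpolation=cv2.INTER_NEAREST) for i in (a[150:290,210:300],b[60:200,270:360])]))
cv2.imwrite('pics/w3.png',C['wrist']['image'])
E
```

```text
6.9167 0.025161041381764223 [-0.57035404 -0.5720608  -2.04195946] [ 0.5870136  -0.08046374  0.25002222]
```

View pics/z6.png

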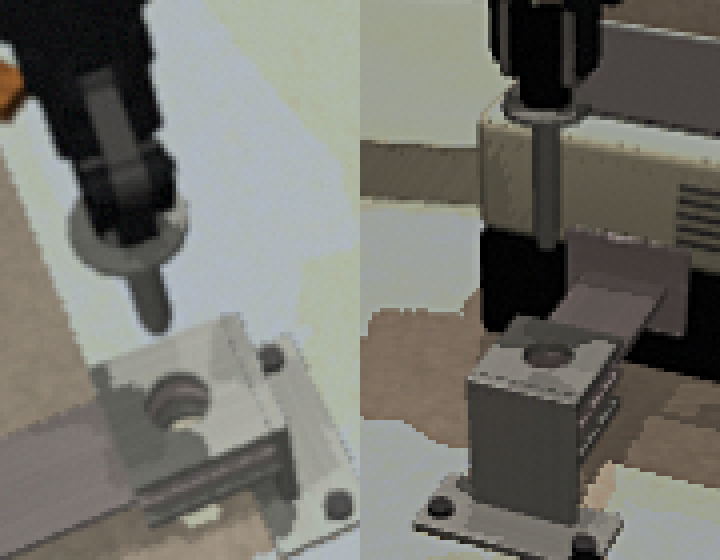

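View pics/w3.png

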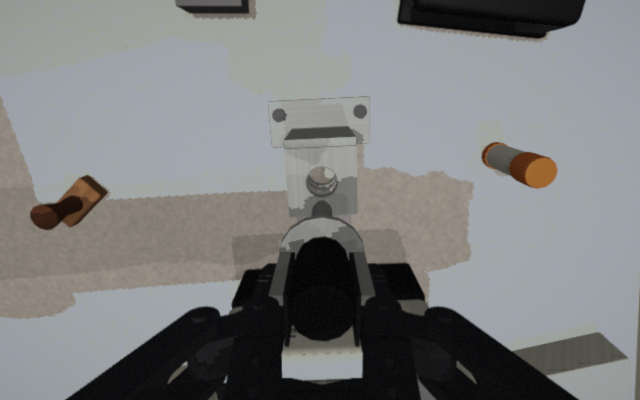

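```bash
python3 - <<'E'
from h import *
import pickle
np.set_printoptions(precision=4,suppress=True)
C=pickle.load(open('l.pkl','rb'));st=C['st']
w=C['wrist']['image'];cv2.imwrite('pics/z7.png',cv2.resize(w[140:240,270:370],None,fx=6,fy=6,interpolation=cv2.INTER_NEAREST))
f={n:C[n] for n in C if n!='st'}
N={'scene':(248.4,231.5),'side':(316.3,120.5)};H={'scene':(253.9,250.1),'side':(317.1,148.3),'wrist':(321.3,180.3)}
print('nose',tri([ray(f[n],N[n]) for n in N]),[plane(ray(f[n],N[n]),.158) for n in N])
print('hole',tri([ray(f[n],H[n],st) for n in H]),[plane(ray(f[n],H[n],st),.09) for n in H])
E
```

```text
nose (array([ 0.5875, -0.0838,  0.1565]), [np.float64(0.0009050629462918668), np.float64(0.000905062946292086)]) [array([ 0.5892, -0.0837,  0.158 ]), array([ 0.5863, -0.0822,  0.158 ])]
hole (array([ 0.5865, -0.0829,  0.0869]), [np.float64(0.0014446626962097313), np.float64(0.0021228337790450517), np.float64(0.0016193302467130877)]) [array([ 0.5896, -0.0839,  0.09  ]), array([ 0.5843, -0.0808,  0.09  ]), array([ 0.587 , -0.0804,  0.09  ])]
```

View pics/z7.png

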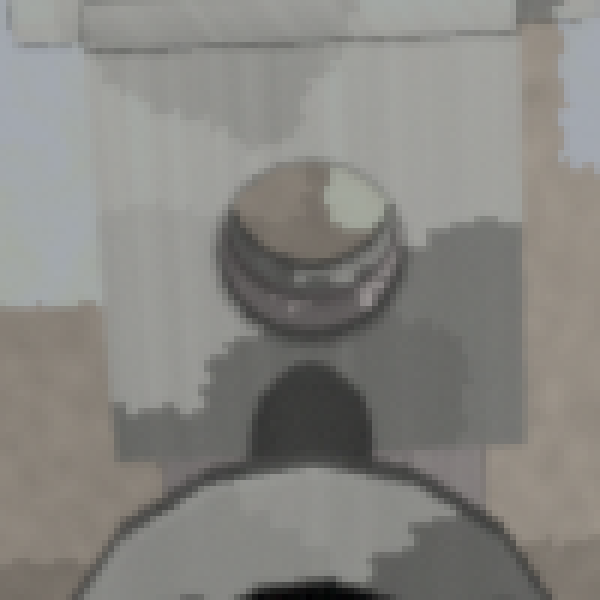

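Each camera, using only its own calibration, puts the nose within about 2.5 mm of the hole axis, and the hole allows 7 mm. I'll lower it with a force stop.

```bash
python3 - <<'E'
from h import *
from bench import ctrl
xy=[.5863,-.0806]
print(ctrl.move_linear([*xy,.15],feed=.08,f_stop=8))
s=ctrl.get_state();print(s['tcp_pos'],s['wrist_force'])
print(ctrl.move_linear([*xy,.12],feed=.06,f_stop=8))
s=ctrl.get_state();print(s['tcp_pos'],s['wrist_force'])
if s['tcp_pos'][2]<.123:
    print(ctrl.move_linear([*xy,.104],feed=.03,f_stop=6))
s=ctrl.get_state();print(s['clock'],s['tcp_pos'],s['wrist_force'],s['moment'])
a=ctrl.read_camera('scene')['image'];b=ctrl.read_camera('side')['image']
cv2.imwrite('pics/z8.png',np.hstack([cv2.resize(i,None,fx=4,fy=4,interpolation=cv2.INTER_NEAREST) for i in (a[150:290,210:300],b[80:220,270:360])]))
E
```

```text
False
[ 0.58658429 -0.08065215  0.15062833] [-0.53779577  1.07299707 -1.39049897]
False
[ 0.58625096 -0.08060631  0.119946  ] [-0.11661316 -0.31412033 -1.07197238]
True
9.575 [ 0.58640365 -0.08059304  0.10731881] [-1.42357474  0.53731533  4.65171635] [0.04034118 0.18157839 0.01491679]
```

View pics/z8.png

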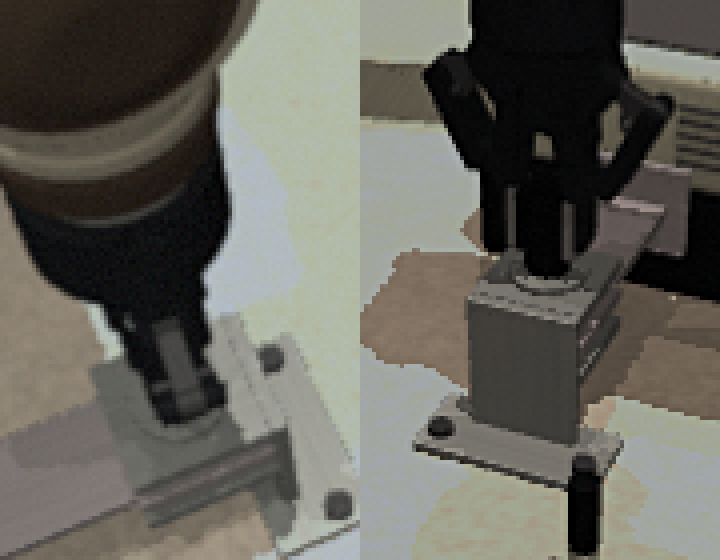

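The flange made contact at TCP z = 0.1073, exactly as predicted, and it sits on the bracket. Now I'll release, back off straight up and look.

```bash
python3 - <<'E'
from h import *
from bench import ctrl
import pickle
ctrl.grip(.085);s=ctrl.get_state();print(s['opening'],s['wrist_force'],s['tcp_pos'])
p=s['tcp_pos'];ctrl.move_linear([p[0],p[1],.23],feed=.12)
ctrl.move_linear([.5,.06,.25],feed=.2)
s=ctrl.get_state();print(s['clock'],s['wrist_force'])
C={n:ctrl.read_camera(n) for n in ['scene','side','wrist']};C['st']=s;pickle.dump(C,open('e.pkl','wb'))
a,b=C['scene']['image'],C['side']['image']
cv2.imwrite('pics/z9.png',np.hstack([cv2.resize(i,None,fx=4,fy=4,interpolation=cv2.INTER_NEAREST) for i in (a[180:320,210:300],b[80:220,270:360])]))
cv2.imwrite('pics/scene9.png',a);cv2.imwrite('pics/side9.png',b)
E
```

```text
0.0847628399809098 [-0.51472985 -0.22195782  0.24784983] [ 0.5860174  -0.08056529  0.10642168]
12.4583 [-0.23686474 -0.09254581 -0.03554615]
```

View pics/z9.png

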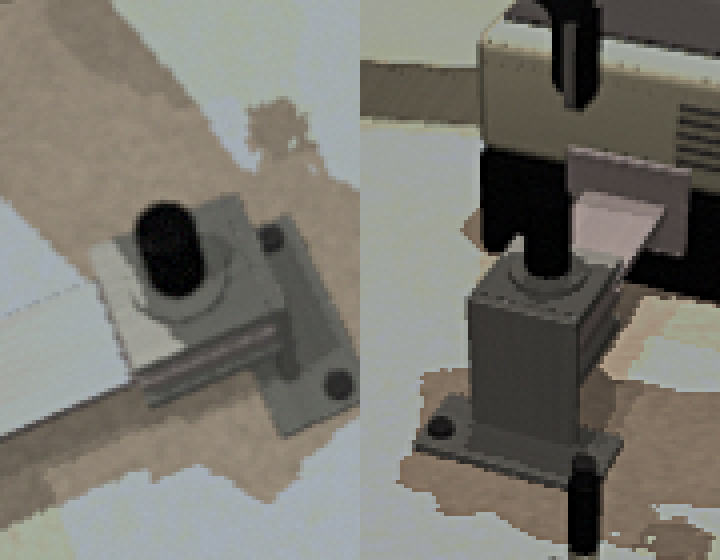

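View pics/scene9.png

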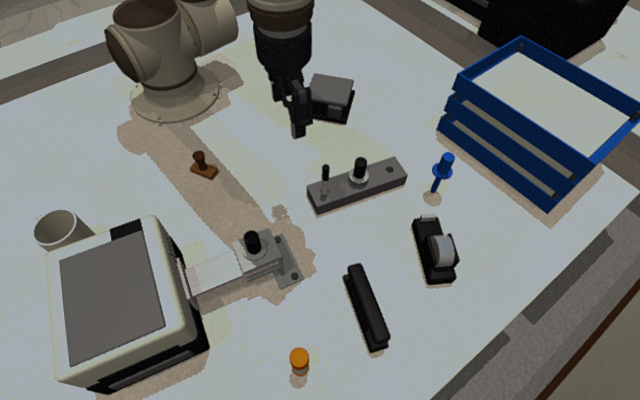

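The knob stands upright at scene (251,234). The flange lies flat on the bracket in both views, and the short pin, marker and blue pin haven't moved.

```bash
python3 - <<'E'
from h import *
from bench import ctrl
import pickle
C=pickle.load(open('e.pkl','rb'))
print('top',plane(ray(C['scene'],(250.9,234.0)),.14),'flange side',plane(ray(C['side'],(270+(548-360)/4-.4,80+271/4-.4)),.095))
s=ctrl.get_state();print(s['clock'],s['qvel'].round(4) if hasattr(s['qvel'],'round') else s['qvel'])
ctrl.sign_off()
E
```

```text
top [ 0.58574587 -0.07982743  0.14      ] flange side [ 0.58463173 -0.07680415  0.095     ]
12.6083 [-0.0005 -0.0004  0.0011  0.0011 -0.0004  0.0017]
the job is handed in; nothing more can be done
```

The long pin is in the lock: it went down through the bracket and the printer's lug, its flange rests on the bracket, and the gripper let go. I handed the job in at 12.6 s with the arm clear of everything.

- **Seating:** the force stop tripped at TCP z = 0.1073 m, which is the height predicted for the flange meeting the bracket. The forces I read at each step stayed under about 6 N.
- **After release:** the scene and side pictures show the pin upright with its flange flat on the bracket. In the scene view, the knob's top falls within about 1 mm of the release point if its height is the expected 0.14 m. That assumes the height, because the side camera could not see the knob's top against the dark printer.
- **Disagreements:** a rough flange reading from the side camera was about 4 mm off in y. Before lowering, the cameras also differed by up to about 5 mm in x on the hole's position. The hole leaves 7 mm of clearance all round, and nothing touched on the way down.
- **Everything else:** the short pin and the marker are still in the stand, and the blue look-alike was not touched.

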